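Step the fluting stand's ratchet wheel back one notch

TASK

The vase on the fluting stand was indexed one notch too far. With a fingertip lift the yellow pawl out of the ratchet teeth by its black knob and tip it back until it stays up, push the red pin to turn the wheel backward (its top towards the pawl's side) one full notch, then tip the pawl forward so that it drops right down into the next notch. Grip nothing: push only with the outside of the fingers, do not turn the wheel the other way or go far beyond the one notch, and leave the other things on the bench where they are.

Things in the scene. Friction and masses are not known exactly. Their poses are not given: they have to be found in the camera images.
- stand: fluting stand, fixed: plywood base 300 x 320 x 18 mm. Origin at table height below the middle of the toothed wheel. x runs along the axle, from the turned vase (x -76 to -194 mm, 68 mm wide) to the blue hub; y from the axle towards the pawl's pivot; z up. Axle at z 115 mm. Green bearing block x -62 to -18, y -35 to 35, top z 140 mm. Dark steel pawl post x -41 to -15, y 68 to 100, top z 157 mm
- wheel (a joint): angle (rad) of the steel ratchet wheel: 12 teeth, 124 mm across, 12 mm thick; hub, pins and vase turn with it. Grows as it turns backward (its top moves to the stand's +y). 0: a tooth bears on the seated pawl, which blocks backward turning; starts up to 0.1 below 0. One notch is 0.524, so the next is at 0.524. It stays where it is left; about 2 N at a pin turns it
- axle (a point): point on the axle's centre line, in the plane of the hub's pins (x 30 mm of the stand), 115 mm above the table. The blue hub around it is 56 mm across and spans x 6 to 48 mm of the stand; the toothed wheel spans x -6 to 6 mm
- red_pin (a point): point on the red pin's centre line, 70 mm from the axle. The pin is 12 mm thick and stands radially out of the blue hub at x 30 mm of the stand, its tip 82 mm from the axle. It leans 15 degrees from upright to the stand's -y side at joint wheel 0, and 15 degrees to the +y side one notch back. Three dark wooden pins like it follow at 90 degree steps
- pawl (a joint): angle (rad) of the pawl, a yellow lever 12 mm thick in the plane of the teeth. 0: nose seated in a notch; grows as it is lifted and tipped to the stand's +y side, to a stop at 0.98. Clear of the teeth above 0.3; on a tooth tip it reads about 0.17. Its weight holds it: below about 0.3 it falls back into the teeth, above about 0.5 it falls onto the stop and stays. Under 1 N moves it
- pawl_pivot (a point): the pawl's pivot, a line along the stand's x axis through this point, at x 0, y 84, z 139 mm of the stand. The pawl's nose is 52 mm from it and never rises above z 195 mm of the stand
- pawl_knob (a point): centre of the black ball knob, 20 mm across, on top of the pawl's yellow stem (8 mm thick), 85 mm from the pawl's pivot, in the plane of the teeth (x 0 of the stand). With the pawl seated it is at y 55, z 219 mm of the stand; with the pawl tipped back on its stop at about y 134, z 207 mm
- egg: a turned wooden egg, 42 mm wide, 52 mm tall, standing on the stand's base board; origin at its foot. A bystander
- wax: a jar of wax, 60 mm across and 60 mm tall, on the table; origin at its foot. A bystander
- blank: a dark wood block 55 x 55 x 75 mm tall, on the table; origin at its foot. A bystander
- mallet: a hammer lying on the table; origin under its middle, x axis along it to the head. A bystander
- driver: a screwdriver lying on the table; origin under its middle, x axis along it to the tip. A bystander
- spanner: a spanner lying on the table; origin under its middle. A bystander
- block: a cork sanding block 70 x 45 x 30 mm, on the table; origin at its underside. A bystander

How it is judged:
On the way, in this order (a step that is already met when the one before it is completed fails the run):
1. the pawl is lifted clear and stays tipped back (value of joint pawl above 0.7 rad and value of joint wheel below 0.2 rad), for 0.2 s.
2. the wheel is pushed back one notch (value of joint wheel between 0.35 and 0.6 rad), for 0.2 s.
At the end, for the whole second after the job is handed in: The wheel is at rest one notch back (joint wheel 0.35 to 0.56; a notch is 0.524) and the pawl is down in that notch (joint pawl below 0.08) (value of joint wheel between 0.35 and 0.56 rad and value of joint pawl below 0.08 rad and velocity of joint wheel between -0.05 and 0.05 rad/s); the robot touches nothing.
It fails at once if the wheel is turned forward by more than about half a notch (value of joint wheel below -0.35 rad).
It fails at once if the wheel is turned back beyond one and a half notches (value of joint wheel above 0.8 rad).
It fails at once if the pawl's knob is taken between the fingers (distance between the grasp point and pawl_knob below 0.013 m).
It fails at once if the red pin is taken between the fingers (distance between the grasp point and red_pin below 0.013 m).
It fails at once if another thing on the bench is moved by more than 20 mm or lifted (distance of any of egg, wax, blank, mallet, driver, spanner, block from where it was at the start of the episode above 0.02 m).
It also fails if it takes over 58 s, if anything falls off the work surface, if the arm or the gripper's body presses on something with over 40 N, if the wrist force passes 120 N, or if a joint passes its speed limit or range.

ROBOT

A 6-joint arm with a two-finger parallel gripper is mounted at the origin on the work surface. World frame = base frame: x ahead of the robot, y to its left, z up, the work surface at z = 0. Lengths are in m, angles in rad, forces in N, time in s.
With the tool pointing down it reaches from about 0.35 to 0.975 m from the base axis. Payload 4.9 kg.
Tool frame: the origin (TCP) lies midway between the tips of the shut fingers; the grasp point (between the pads) lies 19 mm behind it; z points along the fingers, y is the direction in which the jaws open and shut (so a half turn about z gives the same grasp; the last joint's range is limited). The gripper opens to 85 mm and grips with 20 to 120 N. Pads are 22 mm wide; open, the fingers measure 114 mm over their backs; the gripper's body (76 mm by 85 mm) begins 54 mm behind the grasp point. The pads swing forward as they close: fully open they stand 13 mm farther back than shut.
Start: joints at [1.206, 0.053, 1.613, -0, 1.476, -0.119], TCP at [0.152, 0.606, 0.231] pointing down, gripper open.
Joint ranges: [-3.01, 3.01], [-1.01, 2.22], [0.06, 2.58], [-1.02, 4.17], [0.09, 2.62], [-3.14, 3.14]. Speed limits (rad/s): [2.57, 2.57, 3.14, 3.14, 3.14, 3.14].

INTERFACE

Orientations are given as a rotation vector (axis times angle).
In Python, from station import ctrl gives the robot as it stands.
- The arm moves only by the shell command python3 -m jog 'ROWS' [FORCE]. ROWS is JSON, one flat list of numbers, 7 for each row, row after row: the opening, from 0 (shut) to 1 (fully open), then the shift along the tool's x, y, z in m, then the turn, a rotation vector about the tool's x, y, z in degrees. A call has 1 to 10 rows; each row shifts and turns the commanded pose from where the row before left it, along the tool's axes as they then stand; what a row does not reach is not made up. A row lasts 1/8 s, in which the tool goes at most 62.5 mm and 10.7 degrees, less where a joint would pass 70% of its speed; a pose out of reach is approached as far as the arm can. A call with a gripper value outside its range is refused whole. The fingers move at their own pace and stop on an object; FORCE is the grip in N (left out, the last holds). Time passes only in rows, so rows that do not move let the fingers close. It gives the time, the measured TCP pose, the force and the opening at its end, in the units of the state.
- ctrl.get_obs(): the state, without advancing time (a new reading comes with each control period).
- ctrl.get_image(name): name is "side" or "top" or "wrist"; returns a dict with "image" (384x512x3 uint8, blue, green, red), "camera_matrix" (3x3 intrinsics, pixels), "rvec" (rotation vector, rad) and "tvec" (3), from world to camera coordinates, as OpenCV has them; the wrist camera has in their place "mount" (4x4, takes a point from camera to tool coordinates, whose origin is the TCP and whose axes are the flange's). Camera axes: x right, y down, z forward; pixel columns grow to the right and rows downward; lengths in m; the calibration is good to about 2 mm. A picture is of the moment at which its call begins: read the wrist's pose just before it. There is no depth.
- ctrl.finish_job(): hands the job in, once; it reports no verdict.
Trained networks look in a picture, given as the dict that the camera call returned (one of the last four; its "shot" number tells which), for a name from the list of things; names that differ only in an ending like _2 or _b are one class to them, and where a whole thing is asked for, a point or a joint stands for the part that bears it (a point fixed in the world has none). Each returns a list of dicts, best first, with "p" (0 to 1); they miss things now and then, are a little off and sometimes report something else, mostly with a low value. They report only what shows in the picture. A call takes as long as a camera call.
- ctrl.boxes_of(target, picture): "box" ([centre column, centre row, width, height] in pixels, round what is visible of it).
The state is a dict: "t": time; "q": joint angles; "dq": joint speeds; "effort": joint torques, N m; "tool_pos": TCP position; "tool_rot": TCP orientation; "contact_force": force on the tool from outside, world axes, zero at the start; "wrist_torque": the same for the moment, N m; "opening": finger opening in m.
Only numpy, scipy, OpenCV 4.12 (cv2) and the standard library are available. Lean on these libraries where they do the work, as an engineer would, in place of code of your own. Each camera call takes 0.05 s, during which the arm holds its last target. There are 200 camera calls.

## Working session

There is one attempt and no reset: what is moved stays moved. The work goes in short steps, Python scripts to look and compute and a shell command to move; the robot and the scene stay as the last step left them, time stands still between calls to the robot, and variables do not carry over. Pictures are saved under pics/ and viewed, about 8 in all and at most 12, crops included, and the job is handed in when it is done.

```bash
ls; mkdir -p pics
python3 - <<'E'
from station import ctrl
import cv2
o=ctrl.get_obs();print({k:o[k] for k in('t','tool_pos','tool_rot','opening')})
for n in('side','top'):
    p=ctrl.get_image(n);cv2.imwrite(f'pics/{n}0.png',cv2.resize(p['image'],(800,600)))
    print(n,p['camera_matrix'],p['rvec'],p['tvec'])
    for t in('stand','red_pin','pawl_knob','pawl','wheel','egg'):
        print(t,[(round(b['p'],2),[round(float(v),1) for v in b['box']]) for b in ctrl.boxes_of(t,p)[:2]])
E
```

```text
pics
{'t': 0.0, 'tool_pos': array([0.1518418 , 0.60565768, 0.23006686]), 'tool_rot': array([-3.85016242e-01, -3.11746575e+00,  3.06959165e-03]), 'opening': 0.08522302754151798}
side [[400.57187524   0.         256.75696815]
 [  0.         400.57187524 191.18619388]
 [  0.           0.           1.        ]] [ 2.24912947 -0.80068046  0.32491057] [-0.47200392  0.42011377  0.77572393]
stand [(0.57, [216.2, 271.8, 170.9, 180.4])]
red_pin [(0.74, [212.2, 236.8, 111.6, 82.1]), (0.22, [311.0, 256.4, 30.7, 37.0])]
pawl_knob [(0.59, [218.4, 195.7, 14.7, 30.4])]
pawl [(0.55, [218.2, 195.6, 12.3, 32.8])]
wheel [(0.89, [211.9, 239.4, 111.6, 83.2]), (0.54, [311.2, 256.0, 30.0, 35.4])]
egg [(0.66, [277.1, 283.4, 20.4, 18.2]), (0.44, [212.4, 237.8, 107.0, 79.9])]
top [[492.58921738   0.         266.68340476]
 [  0.         492.58921738 198.0706785 ]
 [  0.           0.           1.        ]] [ 2.14331111 -2.15827554  0.18811077] [0.03764135 0.66834013 1.21588386]
stand [(0.76, [273.3, 273.9, 128.8, 128.6])]
red_pin [(0.68, [282.4, 276.1, 62.7, 104.1])]
pawl_knob [(0.6, [254.8, 239.8, 19.9, 9.7])]
pawl [(0.51, [254.6, 242.0, 25.2, 14.0])]
wheel [(0.7, [282.6, 273.8, 62.8, 104.0])]
egg [(0.62, [330.6, 240.8, 18.1, 17.4])]
```

View pics/side0.png

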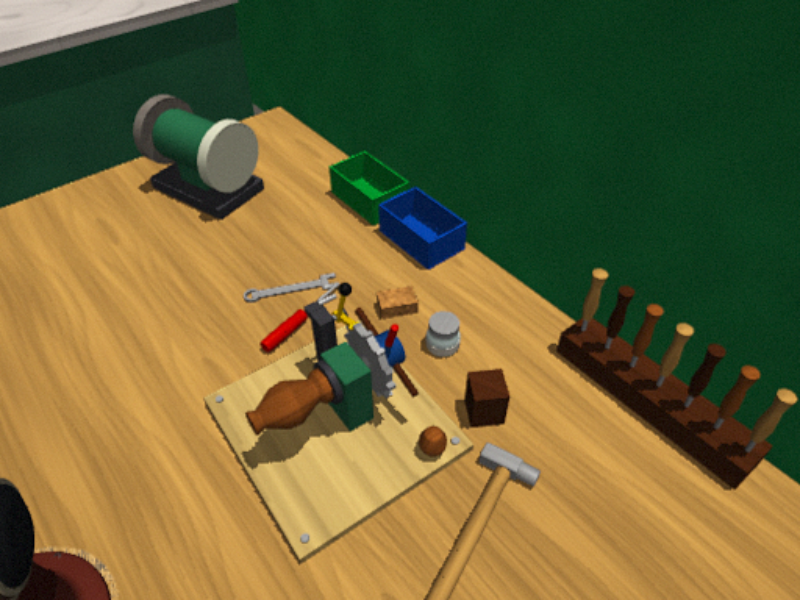

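View pics/top0.png

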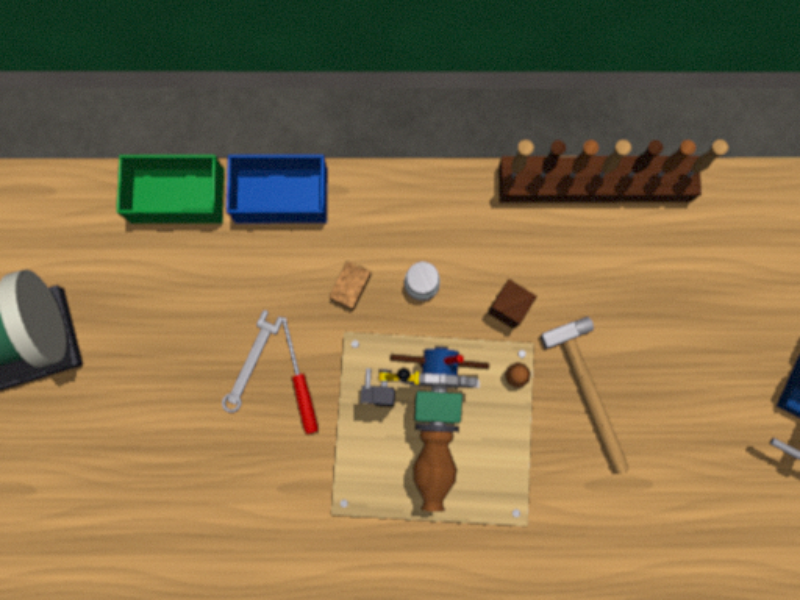

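The side view shows the pawl knob at about (345,289) and the red pin tip at (394,326), both at 800 px scale. In the top view the base corners are (343,337), (534,345), (526,526) and (332,516), the knob is at (403,375), and the stand's +y points left and its +x up. I'll fit the stand pose to these points.

```bash
cat > h.py <<'E'
import numpy as np,cv2
from scipy.optimize import least_squares
from scipy.spatial.transform import Rotation as R
def T(s,p): # stand->world
    c,n=np.cos(s[2]),np.sin(s[2]);p=np.atleast_2d(p)
    return np.c_[s[0]+c*p[:,0]-n*p[:,1],s[1]+n*p[:,0]+c*p[:,1],p[:,2]]
def proj(pic,P): return cv2.projectPoints(np.asarray(P,float),pic['rvec'],pic['tvec'],pic['camera_matrix'],None)[0][:,0]
E
python3 - <<'E'
from h import *
from station import ctrl
pt,ps=ctrl.get_image('top'),ctrl.get_image('side')
def model(v):
    a=np.radians(15)-v[3];tip=[.03,-.081*np.sin(a),.115+.081*np.cos(a)]
    b=v[4]
    top=[[0,.055,.219],tip,[-.018,.035,.14],[-.018,-.035,.14],[-.062,-.035,.14],[-.062,.035,.14],[b,.16,.018],[b,-.16,.018],[b-.3,-.16,.018],[b-.3,.16,.018]]
    if sw: 
        for k in range(6,10): top[k][1]*=.15/.16; top[k][0]=b if k<8 else b-.32
    return proj(pt,T(v,top)),proj(ps,T(v,[top[0],tip]+top[6:10]))
ut=np.array([[403,375],[461,359],[417,391],[463,392],[461,424],[414,423],[343,337],[534,345],[526,526],[332,516]])*.64
us=np.array([[345,289],[394,326],[335,310],[471,446],[302,559],[206,402]])*.64
w=np.ones(6);w[2]=0
for sw in(0,1):
    f=lambda v:np.r_[(model(v)[0]-ut).ravel(),((model(v)[1]-us)*w[:,None]).ravel()]
    r=least_squares(f,[.55,0,0,-.05,.08],loss='soft_l1')
    print(sw,r.cost,r.x.round(4));print(f(r.x).reshape(-1,2).round(1).tolist())
for n,p in(('top',pt),('side',ps)):
    im=p['image'];c=proj(p,T(r.x,[0,.03,.15]))[0].astype(int)
    cr=im[c[1]-60:c[1]+60,c[0]-80:c[0]+80];cv2.imwrite(f'pics/{n}c.png',cv2.resize(cr,(800,600),interpolation=cv2.INTER_CUBIC));print(n,c)
E
```

```text
0 13.417827143258762 [ 0.5464  0.0007 -0.0588 -0.0518  0.079 ]
[[0.5, -0.1], [-0.7, -0.4], [-0.5, 0.1], [-0.2, 1.0], [0.3, -0.6], [0.5, -1.5], [0.2, -2.6], [-0.4, -1.4], [1.5, 0.3], [-0.4, 0.4], [-0.5, 0.8], [-0.0, 1.0], [0.0, 0.0], [1.5, -1.0], [-2.0, 1.6], [-3.2, -2.0]]
1 48.21396137327706 [ 0.5462 -0.     -0.0666 -0.0413  0.0965]
[[0.8, -0.2], [-0.6, -0.3], [-0.3, 0.1], [0.0, 1.2], [0.4, -0.4], [0.6, -1.5], [5.0, -9.4], [-3.5, -7.6], [-2.8, 1.6], [3.1, 1.2], [-0.2, 1.0], [-0.1, 1.0], [0.0, 0.0], [4.3, -7.0], [-6.2, -1.7], [-2.3, 0.7]]
top [269 242]
side [228 213]
```

The fit is good: the stand is at (0.546, 0.001) with yaw −0.059, and the wheel is at about −0.05. Next I'll shut the fingers, lift, and line the tool up with the stand.

```bash
cat >> h.py <<'E'
S=[.5464,.0007,-.0588]
def delta(ctrl,p,s=S): # tool-axis shift to a stand point, and heading error (deg about tool z)
    o=ctrl.get_obs();M=R.from_rotvec(o['tool_rot'])
    Rt=R.from_matrix(np.array([[-1,0,0],[0,1,0],[0,0,-1]]));St=R.from_euler('z',s[2])*Rt
    tp=T([0,0,s[2]],[0,0,0]);c=R.from_euler('z',-s[2]).apply(o['tool_pos']-[s[0],s[1],0])
    print('t',round(o['t'],2),'tcp stand mm',(c*1e3).round(1),'F',np.round(o['contact_force'],1),'open',round(o['opening'],4))
    print('shift mm',(M.inv().apply(T(s,p)[0]-o['tool_pos'])*1e3).round(1),'turn deg',np.degrees((M.inv()*St).as_rotvec()).round(2))
E
python3 -m jog '[0,0,0,-0.045,0,0,-5.5, 0,0,0,-0.045,0,0,-5, 0,0,0,0,0,0,0]' 40
python3 -c "
from h import *;from station import ctrl
delta(ctrl,[0,.0,.30])"
```

```text
t: 1.18
tool_pos: [0.1527, 0.6081, 0.3274]
tool_rot: [0.098, 3.137, 0.015]
contact_force: [0.2, 0.3, 1.0]
opening: 0.0319
t 1.18 tcp stand mm [-428.7  583.2  327.4] F [0.2 0.3 1. ] open 0.0319
shift mm [-430.7 -581.9   23.2] turn deg [ 0.54  0.17 -0.2 ]
```

```bash
python3 -m jog '[0,-0.036,-0.047,0,0,0,0, 0,-0.036,-0.047,0,0,0,0, 0,-0.036,-0.047,0,0,0,0, 0,-0.036,-0.047,0,0,0,0, 0,-0.036,-0.047,0,0,0,0, 0,-0.036,-0.047,0,0,0,0, 0,-0.036,-0.047,0,0,0,0, 0,-0.036,-0.047,0,0,0,0, 0,-0.036,-0.047,0,0,0,0, 0,-0.036,-0.047,0,0,0,0]'
python3 -m jog '[0,-0.02,-0.036,0,0,0,0, 0,-0.02,-0.036,0,0,0,0,0,0,0,0,0,0,0, 0,0,0,0,0,0,0]'
python3 - <<'E'
from h import *;from station import ctrl
delta(ctrl,[0,.015,.27])
for n in('side','top','wrist'):
    p=ctrl.get_image(n);cv2.imwrite(f'pics/{n}1.png',p['image'])
    print([(round(b['p'],2),[round(float(v),1) for v in b['box']]) for b in ctrl.boxes_of('pawl_knob',p)[:2]])
p=ctrl.get_image('wrist');print(p['mount'].round(3),p['camera_matrix'][0])
a=cv2.imread('pics/side1.png');b=cv2.imread('pics/wrist1.png')
cv2.imwrite('pics/m1.png',np.hstack([cv2.resize(a[120:300,130:310],(400,400)),cv2.resize(b,(400,400))]))
E
```

```text
t: 2.42
tool_pos: [0.4825, 0.1128, 0.3204]
tool_rot: [-0.099, -3.139, -0.0]
contact_force: [-0.3, 0.4, -0.6]
opening: 0.0004
t: 2.92
tool_pos: [0.517, 0.0406, 0.3205]
tool_rot: [-0.099, -3.139, -0.001]
contact_force: [0.2, 0.2, -0.7]
opening: 0.0001
t 2.92 tcp stand mm [-31.7  38.1 320.5] F [ 0.2  0.2 -0.7] open 0.0001
shift mm [-31.9 -23.   50.4] turn deg [ 0.03 -0.08 -0.23]
[(0.74, [219.3, 196.7, 10.6, 28.5])]
[(0.48, [274.0, 275.9, 125.6, 126.5]), (0.44, [373.8, 253.8, 53.7, 99.2])]
[(0.83, [281.5, 207.1, 53.0, 52.1]), (0.62, [231.9, 120.7, 234.9, 229.8])]
[[-0.    -0.946 -0.324  0.083]
 [ 1.    -0.    -0.    -0.   ]
 [-0.    -0.324  0.946 -0.143]
 [ 0.     0.     0.     1.   ]] [292.15677952   0.         257.02717712]
```

View pics/m1.png

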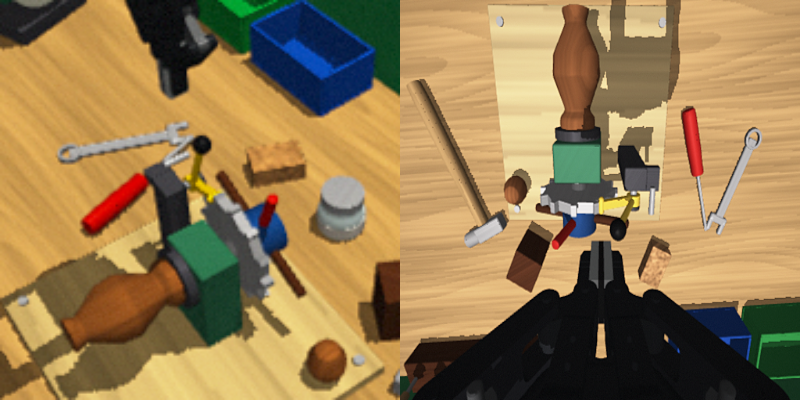

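The montage shows the seated pawl, with its knob at about wrist pixel (279,221) and the red pin tip at about (201,234). I'll check the stand fit against these.

```bash
cat >> h.py <<'E'
def wproj(o,p,P):
    m=np.array(p['mount']);M=R.from_rotvec(o['tool_rot'])
    q=M.inv().apply(P-o['tool_pos']);c=(q-m[:3,3])@m[:3,:3]
    u=c@np.array(p['camera_matrix']).T;return u[:,:2]/u[:,2:]
def blob(im,lo,hi):
    return cv2.inRange(cv2.cvtColor(im,cv2.COLOR_BGR2HSV),lo,hi)
E
python3 - <<'E'
from h import *;from station import ctrl
o=ctrl.get_obs();p=ctrl.get_image('wrist')
a=.262+.05
pts=[[0,.055,.219],[.03,-.082*np.sin(a),.115+.082*np.cos(a)],[.03,-.035*np.sin(a),.115+.035*np.cos(a)],[-.018,.035,.14],[-.018,-.035,.14]]
print(wproj(o,p,T(S,pts)).round(1))
im=p['image'];m=blob(im,(0,0,0),(180,255,45));m[:190]=0;m[240:]=0;m[:,:262]=0;m[:,300:]=0
n,l,s,c=cv2.connectedComponentsWithStats(m);print(s.tolist(),c.round(1))
r=blob(im,(0,180,90),(6,255,255));n,l,s,c=cv2.connectedComponentsWithStats(r);print(s[s[:,4]>20].tolist())
E
```

```text
[[275.4 217.3]
 [196.3 233.2]
 [215.9 215.2]
 [254.3 174.2]
 [193.9 174.4]]
[[0, 0, 512, 384, 196240], [262, 206, 28, 24, 363], [291, 210, 2, 5, 5]] [[255.5 191.4]
 [278.4 218.5]
 [291.4 212. ]]
[[0, 0, 512, 384, 195457], [362, 105, 27, 64, 986], [195, 213, 30, 26, 165]]
```

The pixels sit about 4 px to the +y side of the prediction, which is roughly 2–3 mm, so the fit is good enough. Now I'll move to the −y side of the knob, go down, and push towards +y.

```bash
sed -i 's/^S=.*/S=[.5464,.0022,-.0588]/' h.py
python3 -m jog '[0,-0.016,-0.012,0,0,0,0, 0,-0.016,-0.012,0.025,0,0,0, 0,0,0,0.03,0,0,0, 0,0,0,0.03,0,0,0, 0,0,0,0.03,0,0,0, 0,0,0,0,0,0,0, 0,0,0,0,0,0,0]'
python3 -c "
from h import *;from station import ctrl
delta(ctrl,[0,.098,.203])"
```

```text
t: 4.2
tool_pos: [0.5488, 0.0138, 0.2076]
tool_rot: [0.099, 3.138, -0.0]
contact_force: [-0.0, 1.5, 1.2]
opening: -0.0001
t 4.2 tcp stand mm [  1.7  11.8 207.6] F [-0.   1.5  1.2] open -0.0001
shift mm [ 2.1 86.2  4.6] turn deg [-0.01  0.09 -0.23]
```

```bash
python3 -m jog '[0,0,0.01,0.004,0,0,0, 0,0,0.008,0,0,0,0, 0,0,0.008,0,0,0,0, 0,0,0.008,0,0,0,0, 0,0,0.008,0,0,0,0, 0,0,0.008,0,0,0,0, 0,0,0.008,0,0,0,0, 0,0,0.008,0,0,0,0, 0,0,0.008,0,0,0,0, 0,0,0.008,0,0,0,0]'
python3 -m jog '[0,0,0.006,0,0,0,0, 0,0,0,0,0,0,0, 0,0,0,0,0,0,0, 0,0,0,0,0,0,0]'
python3 - <<'E'
from h import *;from station import ctrl
delta(ctrl,[0,.098,.203]);p=ctrl.get_image('side');im=p['image']
o=ctrl.get_obs();w=ctrl.get_image('wrist')
for b in([0,.134,.207],[0,.055,.219]):print(proj(p,T(S,b)).round(1),wproj(o,w,T(S,b)).round(1))
cv2.imwrite('pics/m2.png',np.hstack([cv2.resize(im[120:300,130:310],(400,400)),cv2.resize(w['image'],(400,400))]))
E
```

```text
t: 5.45
tool_pos: [0.553, 0.0967, 0.2023]
tool_rot: [-0.098, -3.14, 0.0]
contact_force: [-0.3, -0.3, 0.8]
opening: -0.0001
t: 5.95
tool_pos: [0.5534, 0.1019, 0.2023]
tool_rot: [-0.099, -3.14, 0.0]
contact_force: [-0.8, -0.2, -0.4]
opening: -0.0002
t 5.95 tcp stand mm [  1.1  99.9 202.3] F [-0.8 -0.2 -0.4] open -0.0002
shift mm [ 1.1 -2.  -0.7] turn deg [-0.01 -0.   -0.23]
[[202.5 170. ]] [[320.7 246.6]]
[[219.9 185.4]] [[167.7 259.7]]
```

View pics/m2.png

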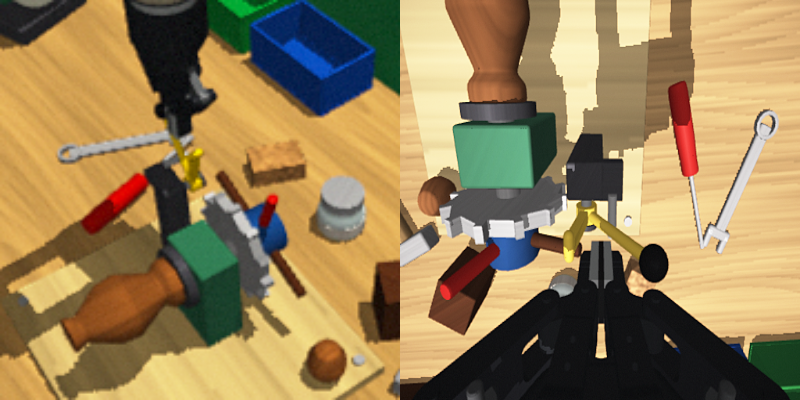

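The pawl is tipped back: the knob is at wrist pixel (325,252), against (321,247) predicted at the stop. Now I'll go up and over to the −y side of the red pin.

```bash
python3 -m jog '[0,0,0,-0.035,0,0,0, 0,-0.009,-0.042,0,0,0,0, 0,-0.01,-0.042,0,0,0,0, 0,-0.01,-0.042,0,0,0,0, 0,0,-0.042,0,0,0,0, 0,0,0,0.02,0,0,0, 0,0,0,0,0,0,0, 0,0,0,0,0,0,0]'
python3 - <<'E'
from h import *;from station import ctrl
delta(ctrl,[.03,-.065,.165]);p=ctrl.get_image('side');im=p['image']
o=ctrl.get_obs();w=ctrl.get_image('wrist')
for a in(.262,.312,.362):
  P=[[.03,-r*np.sin(a),.115+r*np.cos(a)] for r in(.082,)]
  print(a,proj(p,T(S,P)).round(1).tolist(),wproj(o,w,T(S,P)).round(1).tolist())
for q in(im,w['image']):
  r=blob(q,(0,180,80),(8,255,255));n,l,s,c=cv2.connectedComponentsWithStats(r);print(s[s[:,4]>8].tolist())
cv2.imwrite('pics/m3.png',np.hstack([cv2.resize(im[120:300,130:310],(400,400)),cv2.resize(w['image'],(400,400))]))
E
```

```text
t: 7.05
tool_pos: [0.5716, -0.0663, 0.217]
tool_rot: [-0.096, -3.139, -0.001]
contact_force: [0.3, -0.6, -0.3]
opening: 0.0001
t 7.05 tcp stand mm [ 29.2 -66.9 217. ] F [ 0.3 -0.6 -0.3] open 0.0001
shift mm [-0.8  1.9 52. ] turn deg [ 0.02 -0.04 -0.14]
0.262 [[250.7, 207.6]] [[329.7, 225.8]]
0.312 [[251.7, 209.0]] [[323.1, 225.0]]
0.362 [[252.8, 210.5]] [[316.6, 224.0]]
[[0, 0, 512, 384, 192881], [257, 58, 8, 4, 11], [0, 60, 31, 12, 102], [29, 63, 32, 12, 126], [251, 65, 6, 5, 15], [259, 65, 12, 11, 43], [60, 66, 20, 12, 64], [74, 67, 21, 14, 78], [185, 66, 11, 5, 19], [26, 69, 5, 6, 9], [94, 69, 17, 8, 45], [173, 69, 5, 7, 11], [244, 68, 6, 5, 10], [252, 68, 9, 9, 20], [272, 69, 5, 7, 11], [111, 71, 7, 8, 20], [129, 73, 4, 6, 10], [188, 73, 8, 7, 17], [129, 74, 23, 14, 82], [151, 75, 26, 17, 126], [239, 74, 18, 16, 71], [270, 75, 6, 6, 13], [262, 76, 5, 6, 10], [277, 76, 14, 16, 63], [101, 78, 5, 4, 10], [180, 78, 18, 11, 64], [266, 78, 4, 4, 9], [136, 82, 6, 6, 11], [173, 82, 9, 10, 19], [258, 83, 12, 3, 17], [271, 83, 6, 4, 10], [198, 84, 10, 10, 24], [173, 92, 19, 24, 85], [240, 92, 8, 7, 16], [258, 92, 6, 3, 9], [122, 94, 37, 26, 185], [142, 94, 7, 6, 12], [169, 95, 5, 6, 10], [226, 94, 5, 4, 9], [163, 97, 8, 14, 27], [213, 96, 5, 5, 11], [53, 99, 14, 9, 30], [194, 98, 9, 7, 15], [0, 100, 29, 12, 81], [27, 100, 7, 10, 18], [35, 101, 5, 6, 11], [64, 101, 35, 17, 161], [100, 101, 18, 15, 81], [147, 100, 6, 5, 15], [160, 101, 5, 6, 11], [46, 102, 6, 6, 9], [38, 105, 14, 12, 46], [169, 104, 11, 15, 60], [122, 108, 4, 5, 9], [51, 110, 8, 6, 16], [98, 110, 6, 4, 10], [27, 112, 7, 5, 14], [55, 112, 8, 4, 9], [74, 112, 6, 8, 15], [108, 112, 14, 8, 39], [167, 198, 30, 28, 301], [247, 207, 8, 14, 57], [27, 356, 37, 22, 191], [58, 371, 4, 6, 10], [56, 376, 8, 7, 20]]
[[0, 0, 512, 384, 195186], [495, 52, 17, 56, 882], [316, 192, 23, 43, 539]]
```

View pics/m3.png

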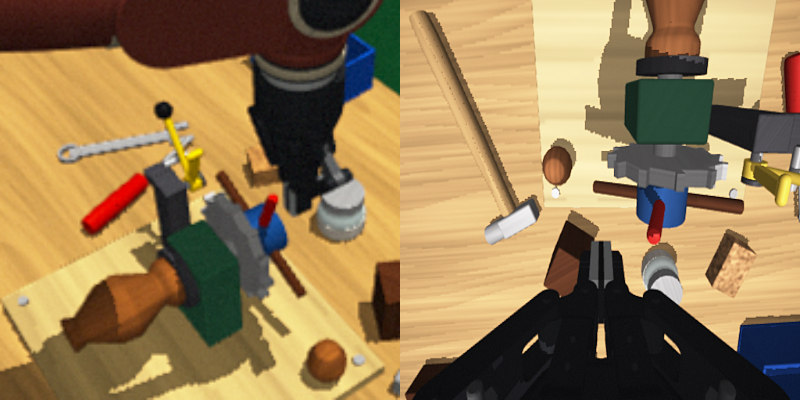

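The pawl stays up and the pin tip is at wrist pixel (326,231), close to prediction. Going down and pushing the pin.

```bash
python3 -m jog '[0,0,0,0.026,0,0,0, 0,0,0,0.026,0,0,0, 0,0,0.01,0,0,0,0, 0,0,0.007,0,0,0,0, 0,0,0.007,0,0,0,0, 0,0,0.007,0,0,0,0, 0,0,0.007,0,0,0,0, 0,0,0.007,0,0,0,0, 0,0,0.007,0,0,0,0, 0,0,0,0,0,0,0]'
python3 - <<'E'
from h import *;from station import ctrl
delta(ctrl,[.03,-.010,.165]);p=ctrl.get_image('side');im=p['image']
o=ctrl.get_obs();w=ctrl.get_image('wrist')
for wh in(.2,.3,.4,.5):
  a=.262-wh
  P=[[.03,-r*np.sin(a),.115+r*np.cos(a)] for r in(.082,.04)]
  print(wh,proj(p,T(S,P)).round(1).tolist(),wproj(o,w,T(S,P)).round(1).tolist())
cv2.imwrite('pics/m4.png',np.hstack([cv2.resize(im[150:270,170:290],(400,400)),w['image'][100:300,200:400].repeat(2,0).repeat(2,1)]))
E
```

```text
t: 8.4
tool_pos: [0.5747, -0.0145, 0.1648]
tool_rot: [-0.097, -3.139, -0.002]
contact_force: [-0.3, -0.2, -1.0]
opening: -0.0001
t 8.4 tcp stand mm [ 29.2 -15.  164.8] F [-0.3 -0.2 -1. ] open -0.0001
shift mm [-0.8  5.  -0.2] turn deg [ 0.06 -0.06 -0.17]
0.2 [[246.5, 202.4], [246.2, 214.2]] [[280.3, 282.1], [279.2, 236.9]]
0.3 [[244.4, 200.2], [245.2, 213.1]] [[298.4, 282.2], [286.1, 236.9]]
0.4 [[242.3, 198.2], [244.3, 212.1]] [[316.2, 281.1], [292.8, 236.6]]
0.5 [[240.3, 196.6], [243.3, 211.3]] [[333.1, 278.9], [299.3, 236.0]]
```

View pics/m4.png

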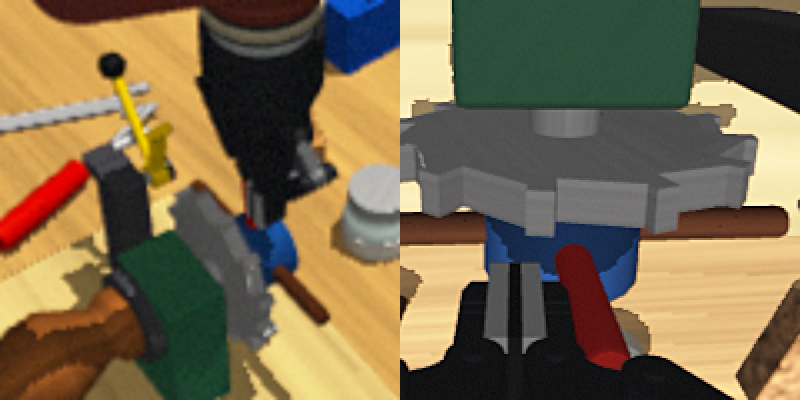

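The pin is at about 0.35–0.37 now: its tip is near wrist pixel (306,276) and it leans to +y. Pushing 5 mm more.

```bash
python3 -m jog '[0,0,0.003,0,0,0,0, 0,0,0.0025,0,0,0,0, 0,0,0,0,0,0,0, 0,0,0,0,0,0,0]'
cat > meas.py <<'E'
from h import *;from station import ctrl
delta(ctrl,[.03,-.070,.165])
o=ctrl.get_obs();w=ctrl.get_image('wrist');im=w['image']
r=blob(im,(0,150,40),(8,255,255));r[:,:250]=0;r[:,400:]=0
n,l,s,c=cv2.connectedComponentsWithStats(r);k=1+np.argmax(s[1:,4]);print(s[k],c[k])
ys,xs=np.where(l==k)
v=cv2.fitLine(np.c_[xs,ys].astype(np.float32),cv2.DIST_HUBER,0,.01,.01).ravel();print('dx/dy',v[0]/v[1],'x at c',v[2:])
for wh in(.3,.35,.4,.45,.5,.55):
  a=.262-wh
  q=wproj(o,w,T(S,[[.03,-r*np.sin(a),.115+r*np.cos(a)] for r in(.075,.04)]))
  sl=(q[0]-q[1]);sl=sl[0]/sl[1];print(wh,sl.round(3),(q[1,0]+sl*(v[3]-q[1,1])).round(1))
E
python3 meas.py
```

```text
t: 9.0
tool_pos: [0.5754, -0.0099, 0.1653]
tool_rot: [-0.098, -3.14, -0.0]
contact_force: [0.4, 0.1, -0.3]
opening: -0.0001
t 9.0 tcp stand mm [ 29.6 -10.4 165.3] F [ 0.4  0.1 -0.3] open -0.0001
shift mm [ -0.6 -59.6   0.3] turn deg [ 0.02 -0.   -0.22]
[ 273  222   43   64 1176] [293.64795918 254.33928571]
dx/dy 0.4876724 x at c [293.44406 253.62122]
0.3 0.217 281.5
0.35 0.344 287.2
0.4 0.472 293.0
0.45 0.602 298.8
0.5 0.734 304.8
0.55 0.87 310.9
```

Vision says about 0.405, while the geometry says about 0.46. I'll back off for an unobstructed look.

```bash
python3 -m jog '[0,0,-0.03,0,0,0,0, 0,0,-0.03,0,0,0,0, 0,0,0,-0.05,0,0,0, 0,0,0,0,0,0,0, 0,0,0,0,0,0,0]'
python3 meas.py
python3 - <<'E'
from h import *;from station import ctrl
p=ctrl.get_image('side');w=ctrl.get_image('wrist');t=ctrl.get_image('top')
for wh in(.4,.5):
  a=.262-wh;P=T(S,[[.03,-r*np.sin(a),.115+r*np.cos(a)] for r in(.082,.04)])
  print(wh,proj(p,P).round(1).tolist(),proj(t,P).round(1).tolist())
cv2.imwrite('pics/m5.png',np.hstack([cv2.resize(p['image'][150:270,170:290],(400,400),interpolation=cv2.INTER_CUBIC),w['image'][100:300,260:460].repeat(2,0).repeat(2,1)]))
E
```

```text
t: 9.68
tool_pos: [0.5718, -0.0696, 0.2155]
tool_rot: [0.098, 3.139, 0.0]
contact_force: [-0.1, 0.3, -0.6]
opening: 0.0003
t 9.68 tcp stand mm [ 29.6 -70.2 215.5] F [-0.1  0.3 -0.6] open 0.0003
shift mm [-0.4  0.2 50.5] turn deg [ 0.02  0.04 -0.21]
[346 193  51  46 884] [371.39705882 215.91628959]
dx/dy 1.171919 x at c [370.8516 215.4921]
0.3 0.919 364.3
0.35 1.075 368.9
0.4 1.233 373.6
0.45 1.393 378.3
0.5 1.556 383.2
0.55 1.723 388.1
0.4 [[242.3, 198.2], [244.3, 212.1]] [[277.8, 228.3], [279.5, 230.1]]
0.5 [[240.3, 196.6], [243.3, 211.3]] [[274.2, 228.2], [277.8, 230.0]]
```

View pics/m5.png

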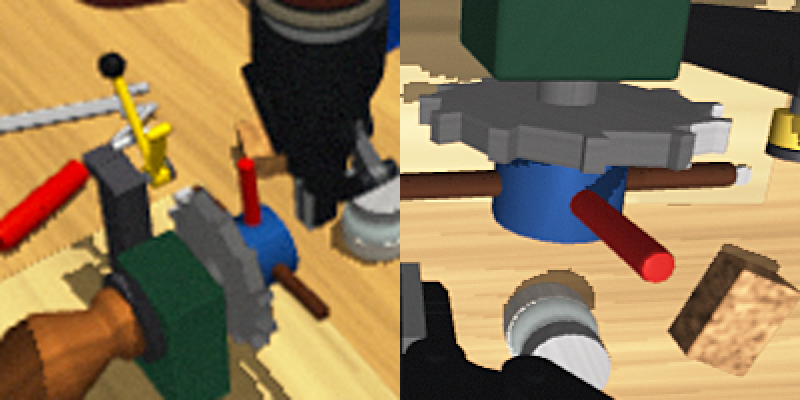

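Both views now put the wheel at about 0.37–0.40. I'll go back the same way and push 3.5 mm further.

```bash
python3 -m jog '[0,0,0,0.05,0,0,0, 0,0,0.03,0,0,0,0, 0,0,0.022,0,0,0,0, 0,0,0.004,0,0,0,0, 0,0,0.004,0,0,0,0, 0,0,0.0035,0,0,0,0, 0,0,0,0,0,0,0, 0,0,0,0,0,0,0]'
python3 meas.py
python3 -m jog '[0,0,-0.03,0,0,0,0, 0,0,-0.03,0,0,0,0, 0,0,0,-0.05,0,0,0, 0,0,0,0,0,0,0, 0,0,0,0,0,0,0]'
python3 meas.py
```

```text
t: 10.88
tool_pos: [0.5756, -0.0068, 0.1654]
tool_rot: [-0.099, -3.14, 0.0]
contact_force: [0.7, -1.1, -0.5]
opening: -0.0001
t 10.88 tcp stand mm [ 29.7  -7.3 165.4] F [ 0.7 -1.1 -0.5] open -0.0001
shift mm [ -0.6 -62.7   0.4] turn deg [-0.    0.   -0.24]
[ 270  221   47   64 1203] [293.11803824 254.14879468]
dx/dy 0.54777074 x at c [292.70062 253.18166]
0.3 0.182 275.6
0.35 0.309 281.3
0.4 0.437 287.0
0.45 0.567 292.8
0.5 0.699 298.7
0.55 0.835 304.7
t: 11.55
tool_pos: [0.572, -0.0662, 0.2155]
tool_rot: [0.098, 3.139, 0.0]
contact_force: [-0.6, 0.8, -0.5]
opening: -0.0002
t 11.55 tcp stand mm [ 29.5 -66.8 215.5] F [-0.6  0.8 -0.5] open -0.0002
shift mm [-0.4 -3.2 50.5] turn deg [ 0.02  0.04 -0.21]
[343 193  54  45 908] [370.2092511  215.63105727]
dx/dy 1.2829373 x at c [369.70508 215.28664]
0.3 0.88 359.0
0.35 1.036 363.6
0.4 1.194 368.3
0.45 1.354 373.0
0.5 1.517 377.8
0.55 1.684 382.7
```

The wheel is at about 0.44. Now I'll go over to the +y side of the knob.

```bash
python3 -m jog '[0,0,0,-0.045,0,0,0, 0,0.006,0.049,0,0,0,0, 0,0.006,0.049,0,0,0,0, 0,0.006,0.049,0,0,0,0, 0,0.006,0.049,0,0,0,0, 0,0.006,0.049,0,0,0,0, 0,0,0,0,0,0,0, 0,0,0,0.03,0,0,0, 0,0,0,0.03,0,0,0, 0,0,0,0,0,0,0]'
python3 -c "
from h import *;from station import ctrl
delta(ctrl,[0,.100,.200])"
```

```text
t: 12.85
tool_pos: [0.5549, 0.1788, 0.1959]
tool_rot: [-0.099, -3.132, 0.003]
contact_force: [0.0, -0.3, 0.2]
opening: 0.0004
t 12.85 tcp stand mm [ -1.9 176.8 195.9] F [ 0.  -0.3  0.2] open 0.0004
shift mm [ -2.2 -76.8  -3.9] turn deg [-0.13 -0.45 -0.25]
```

```bash
python3 -m jog '[0,-0.002,-0.01,-0.004,0,0,0, 0,0,-0.01,0,0,0,0, 0,0,-0.01,0,0,0,0, 0,0,-0.009,0,0,0,0, 0,0,-0.009,0,0,0,0, 0,0,-0.008,0,0,0,0, 0,0,-0.008,0,0,0,0, 0,0,-0.008,0,0,0,0, 0,0,-0.006,0,0,0,0, 0,0,0,0,0,0,0]'
python3 -m jog '[0,0,-0.004,0,0,0,0, 0,0,-0.004,0,0,0,0, 0,0,0.0,0,0,0,0, 0,0,0.03,0,0,0,0, 0,0,0.03,0,0,0,0, 0,0,0.03,-0.03,0,0,0, 0,0,0,-0.05,0,0,0, 0,0,0,0,0,0,0, 0,0,0,0,0,0,0]'
python3 - <<'E'
from h import *;from station import ctrl
delta(ctrl,[0,.1,.2]);o=ctrl.get_obs();p=ctrl.get_image('side');w=ctrl.get_image('wrist')
for a in(0,.08,.17):
  th=.35-a;K=T(S,[0,.084-.085*np.sin(th),.139+.085*np.cos(th)]);print(a,proj(p,K).round(1),wproj(o,w,K).round(1))
for wh in(.4,.5):
  a=.262-wh;P=T(S,[[.03,-r*np.sin(a),.115+r*np.cos(a)] for r in(.082,.04)]);print(wh,proj(p,P).round(1).tolist(),wproj(o,w,P).round(1).tolist())
cv2.imwrite('pics/m6.png',np.hstack([cv2.resize(p['image'][150:270,170:290],(400,400),interpolation=cv2.INTER_CUBIC),cv2.resize(w['image'],(400,400))]))
cv2.imwrite('pics/w6.png',w['image'])
E
```

```text
t: 14.1
tool_pos: [0.555, 0.1014, 0.2062]
tool_rot: [0.099, 3.137, 0.0]
contact_force: [1.3, -0.5, -0.1]
opening: 0.0
t: 15.22
tool_pos: [0.5593, 0.1839, 0.2837]
tool_rot: [-0.098, -3.139, 0.0]
contact_force: [0.0, -0.7, -1.5]
opening: -0.0002
t 15.22 tcp stand mm [  2.2 182.1 283.7] F [ 0.  -0.7 -1.5] open -0.0002
shift mm [  1.8 -82.1  83.7] turn deg [-0.01 -0.04 -0.21]
0 [[219.9 185.5]] [[ 90.7 198.8]]
0.08 [[218.3 183.2]] [[ 97.8 199.8]]
0.17 [[216.5 180.8]] [[106.5 200.6]]
0.4 [[242.3, 198.2], [244.3, 212.1]] [[61.2, 221.7], [81.7, 203.6]]
0.5 [[240.3, 196.6], [243.3, 211.3]] [[71.5, 220.9], [86.0, 203.3]]
```

View pics/m6.png

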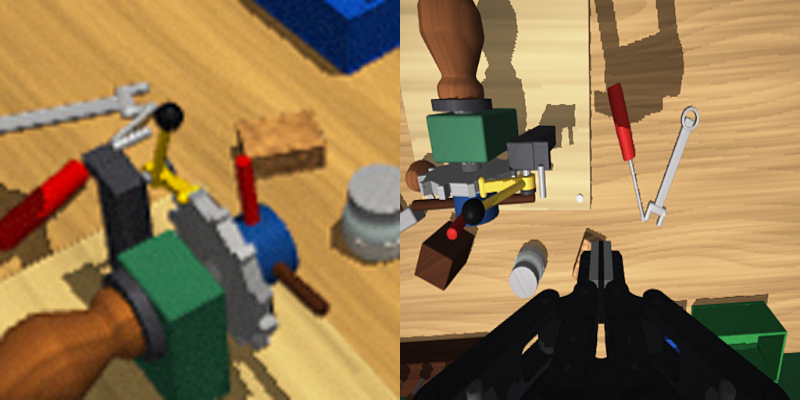

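In side pixels the knob is at about (220.7,184.8). The seated prediction is (219.9,185.5), and on a tooth tip it would be (216.5,180.8). I'll confirm by matching against the first side picture.

Run:
```python
from h import *;from station import ctrl
a=cv2.imread('pics/side1.png');p=ctrl.get_image('side');b=p['image']
for n,(x0,y0,x1,y1) in dict(knob=(213,178,228,192),pawl=(211,177,232,209),block=(205,210,240,260)).items():
    t=a[y0:y1,x0:x1];s=cv2.matchTemplate(cv2.resize(b[y0-12:y1+12,x0-12:x1+12],None,fx=4,fy=4),cv2.resize(t,None,fx=4,fy=4),cv2.TM_CCOEFF_NORMED)
    _,v,_,l=cv2.minMaxLoc(s);print(n,round(v,3),np.array(l)/4-12)
for n in('egg','wax','blank','mallet','driver','spanner','block'):
    print(n,[(round(q['p'],2),np.round(q['box'][:2],1).tolist()) for q in ctrl.boxes_of(n,p)[:1]])
r=blob(b,(0,180,80),(8,255,255));r[:190]=0;r[230:]=0;r[:,:230]=0;r[:,260:]=0
ys,xs=np.where(r);print('pin tip',xs[ys<ys.min()+3].mean(),ys.min(),'low',xs[ys>ys.max()-3].mean(),ys.max())
```

```text
knob 0.993 [0. 0.]
pawl 0.907 [0. 0.]
block 0.971 [0. 0.]
egg [(0.74, [216.4, 271.6])]
wax []
blank [(0.81, [311.1, 256.8])]
mallet [(0.98, [309.2, 332.8])]
driver [(0.68, [194.4, 204.8])]
spanner [(0.63, [184.8, 185.8])]
block [(0.8, [255.2, 193.0])]
pin tip 242.58333333333334 196 low 244.66666666666666 216
```

The knob is exactly where it was when seated (0 px shift), and the pin reads about 0.40–0.45. Handing in.

```bash
python3 -c "
from station import ctrl
print(ctrl.finish_job())"
```

```text
the job is handed in; nothing more can be done
None
```

The wheel is back one notch with the pawl down in it, and I handed the job in at about 15 s of the 58 s allowed. No verdict was reported.

With the shut fingers I tipped the pawl back by its knob until it stayed up. I then pushed the red pin in two strokes, because the first stopped a little short. Last, I tipped the pawl forward and drew the arm clear.

**Last checks:**
- **Pawl:** in the side picture the knob matches its starting seated position to within 0.25 px. Resting on a tooth tip would have shown as about 6 px.
- **Wheel:** my readings put it between 0.40 and 0.45 rad, inside the 0.35–0.56 window. The finger geometry had suggested 0.05–0.06 rad more on the first stroke; I went by the pictures.
- **Robot:** the tool was about 80 mm away from and above the knob, with only noise on the force reading.
- **Other things on the bench:** the arm kept away from them, and nothing looked moved in the pictures I viewed. I did not measure their positions before and after. In the last check the network missed the wax jar and put the egg on the wheel, so those two rest on the pictures alone.

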